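# Make up two knife-handle kits

### The job

Make up the two handle kits for the hafting bench. Blue tray (broad kitchen-knife blade): the pale handle and the black ferrule; green tray (pointed hunting-knife blade): the walnut handle, the brass ferrule and the steel pommel. Lay each handle flat in its tray's long middle compartment and stand the small fittings upright in the small compartments, no more than one to a compartment, and leave the red handle and the white ferrule where they are.

Things in the scene. Friction and masses are not known exactly. Their poses are not given: they have to be found in the camera images.
- tray_blue: Blue tray, fixed, broad square-ended blade in it, at the left or right of the stock. 184 (x) x 214 (y) x 10 mm; floor 3, walls and dividers 4 mm thick, 10 mm high. Origin: centre of underside; y along its length. Inside (x by y): two small compartments 54 x 101 centred at (-61, +52.5), (-61, -52.5) mm; long middle one for the handle 54 x 206 at (-3, 0); blade's 60 x 206 at (58, 0).
- tray_green: Green tray, fixed, pointed blade in it, at the other side of the stock. Same shape, axes and sizes as the blue one: 184 (x) x 214 (y) x 10 mm, floor 3 mm; small compartments centred at (-61, +52.5) and (-61, -52.5) mm, long middle one at (-3, 0), blade's at (58, 0). Origin: centre of underside. The blades are loose, 4 mm thick.
- handle_pale_center (a point): Knife handle of pale, cream-coloured wood. Lies on the bench mid-way, about along the robot's x. Bar 115 long, 24 wide, 28 high, chamfers 6 mm (sides upright 6 to 22 mm up), plus a round spigot 12 long, 16 dia at its +x end. 75 g. Point: centre of the 115 mm bar, 14 mm up; x along it, z up.
- handle_walnut_center (a point): Knife handle of dark brown walnut. Lies on the bench mid-way, about along the robot's x. Bar 115 long, 24 wide, 28 high, chamfers 6 mm (sides upright 6 to 22 mm up), plus a round spigot 12 long, 16 dia at its +x end. 75 g. Point: centre of the 115 mm bar, 14 mm up; x along it, z up.
- handle_red_center (a point): Knife handle of red-stained wood, spare stock, not needed. Lies on the bench mid-way, about along the robot's x. Bar 115 long, 24 wide, 28 high, chamfers 6 mm (sides upright 6 to 22 mm up), plus a round spigot 12 long, 16 dia at its +x end. 75 g. Point: centre of the 115 mm bar, 14 mm up; x along it, z up.
- ferrule_black_center (a point): Black horn ferrule (collar). Tube standing upright on the bench, in a row nearer the robot than the handles (a 9 mm thick punch lies between the rows). 27 mm outside diameter, bore 17, 28 mm high, 25 g. Point: its centre, 14 mm up; z is its axis, up.
- ferrule_brass_center (a point): Brass ferrule (collar). Tube standing upright on the bench, in a row nearer the robot than the handles (a 9 mm thick punch lies between the rows). 27 mm outside diameter, bore 17, 28 mm high, 60 g. Point: its centre, 14 mm up; z is its axis, up.
- ferrule_white_center (a point): White bone ferrule (collar), spare stock, not needed. Tube standing upright on the bench, in a row nearer the robot than the handles (a 9 mm thick punch lies between the rows). 27 mm outside diameter, bore 17, 28 mm high, 25 g. Point: its centre, 14 mm up; z is its axis, up.
- pommel_center (a point): Steel pommel (butt cap), solid, with a domed top. Stands dome up in the row of ferrules, 90 g. 29 mm in diameter with straight sides up to 19 mm, then a dome to 28 mm. This point: on its axis, 14 mm above its underside; z up.

How it is judged:
At the end, for the whole second after the job is handed in: Right handle level on the floor of each tray's middle compartment, along it (0.3 rad, 16 mm of its middle line); black ferrule upright (0.15 rad) in a small compartment of the blue tray, brass ferrule and pommel upright in different ones of the green tray; all released, at rest (x of handle_pale_center in the frame of tray_blue between -0.019 and 0.013 m and y of handle_pale_center in the frame of tray_blue between -0.048 and 0.048 m and z of handle_pale_center in the frame of tray_blue between 0.012 and 0.021 m and angle between the x axis of handle_pale_center and the y axis of tray_blue, either way round below 0.3 rad and angle between handle_pale_center's own x axis and vertical between 1.47 and 1.67 rad and linear speed of each of handle_pale, handle_walnut below 0.02 m/s and ((x of ferrule_black_center in the frame of tray_blue between -0.077 and -0.045 m and y of ferrule_black_center in the frame of tray_blue between 0.0125 and 0.0925 m and z of ferrule_black_center in the frame of tray_blue between 0.012 and 0.021 m and angle between ferrule_black_center's own z axis and vertical below 0.15 rad and linear speed of ferrule_black below 0.02 m/s) or (x of ferrule_black_center in the frame of tray_blue between -0.077 and -0.045 m and y of ferrule_black_center in the frame of tray_blue between -0.0925 and -0.0125 m and z of ferrule_black_center in the frame of tray_blue between 0.012 and 0.021 m and angle between ferrule_black_center's own z axis and vertical below 0.15 rad and linear speed of ferrule_black below 0.02 m/s)) and x of handle_walnut_center in the frame of tray_green between -0.019 and 0.013 m and y of handle_walnut_center in the frame of tray_green between -0.048 and 0.048 m and z of handle_walnut_center in the frame of tray_green between 0.012 and 0.021 m and angle between the x axis of handle_walnut_center and the y axis of tray_green, either way round below 0.3 rad and angle between handle_walnut_center's own x axis and vertical between 1.47 and 1.67 rad and (((x of ferrule_brass_center in the frame of tray_green between -0.077 and -0.045 m and y of ferrule_brass_center in the frame of tray_green between 0.0125 and 0.0925 m and z of ferrule_brass_center in the frame of tray_green between 0.012 and 0.021 m and angle between ferrule_brass_center's own z axis and vertical below 0.15 rad and linear speed of ferrule_brass below 0.02 m/s) and (x of pommel_center in the frame of tray_green between -0.077 and -0.045 m and y of pommel_center in the frame of tray_green between -0.0925 and -0.0125 m and z of pommel_center in the frame of tray_green between 0.012 and 0.021 m and angle between pommel_center's own z axis and vertical below 0.15 rad and linear speed of pommel below 0.02 m/s)) or ((x of ferrule_brass_center in the frame of tray_green between -0.077 and -0.045 m and y of ferrule_brass_center in the frame of tray_green between -0.0925 and -0.0125 m and z of ferrule_brass_center in the frame of tray_green between 0.012 and 0.021 m and angle between ferrule_brass_center's own z axis and vertical below 0.15 rad and linear speed of ferrule_brass below 0.02 m/s) and (x of pommel_center in the frame of tray_green between -0.077 and -0.045 m and y of pommel_center in the frame of tray_green between 0.0125 and 0.0925 m and z of pommel_center in the frame of tray_green between 0.012 and 0.021 m and angle between pommel_center's own z axis and vertical below 0.15 rad and linear speed of pommel below 0.02 m/s)))); the robot touches nothing.
It fails at once if the red handle (spare stock) is moved by more than 30 mm (distance of handle_red_center from where it was at the start of the episode above 0.03 m).
It fails at once if the white ferrule (spare stock) is moved by more than 30 mm (distance of ferrule_white_center from where it was at the start of the episode above 0.03 m).
It also fails if it takes over 128 s, if anything falls off the work surface, if the arm or the gripper's body presses on something with over 40 N, if the wrist force passes 120 N, or if a joint passes its speed limit or range.

### The arm

A 7-joint arm with a two-finger parallel gripper is mounted at the origin on the work surface. World frame = base frame: x ahead of the robot, y to its left, z up, the work surface at z = 0. Lengths are in m, angles in rad, forces in N, time in s.
With the tool pointing down it reaches from about 0.425 to 0.875 m from the base axis. Payload 8.4 kg.
Tool frame: the origin (TCP) lies between the finger pads; the fingertips stand 8 mm ahead of it and the grasp point (between the pads) lies 11 mm behind it; z points along the fingers, y is the line along which they close (so a half turn about z gives the same grasp; the last joint's range is limited). The gripper opens to 87 mm and grips with 3 to 60 N. Pads are 19 mm wide; open, the fingers measure 117 mm over their backs; the gripper's body (75 mm by 190 mm) begins 51 mm behind the grasp point.
Start: joints at [1.014, 0.333, 0.04, 1.465, -0.013, 1.343, -0.059], TCP at [0.287, -0.583, 0.231] pointing down, gripper open.
Joint ranges: [-2.58, 2.58], [-0.38, 2.09], [-1.3, 1.39], [0.25, 2.4], [-1.5, 4.64], [0.08, 2.09], [-2.65, 2.65]. Speed limits (rad/s): [2.22, 2.22, 2.79, 2.79, 3.14, 3.14, 3.14].

### API

Orientations are given as a rotation vector (axis times angle).
In Python, from station import readout, vision, workorder gives the robot as it stands. The module is installed in compiled form; this text tells all that it offers.
- The arm moves only by the tool jog_arm, never from a script. Its argument "moves" is a list of rows, each an object with "linear": the shift along the tool's x, y, z in cm, a list of three; "rot": the turn, a rotation vector about the tool's x, y, z in rad, a list of three; "fingers": the finger opening in cm, from 0 to 8.7. In form: [{"linear": [x, y, z], "rot": [wx, wy, wz], "fingers": fingers}, ...]. A call has 1 to 8 rows; each row is the pose to reach, as a shift and turn from the pose commanded when the call began, along the tool's axes at that moment; what a row does not reach only later rows make up. A row lasts 1/12 s, in which the tool goes at most 41.7 mm and 7.16 degrees, less where a joint would pass 70% of its speed; a pose out of reach is approached as far as the arm can. A call with a gripper value outside its range is refused whole. The fingers move at their own pace and stop on an object; "newtons" is the grip in N (left out, the last holds). Time passes only in rows, so rows that repeat a pose let the fingers close. It gives the time, the measured TCP pose, the force, the opening and the grip force at its end, in the units of the state.
- readout.get_state(): the state, without advancing time (a new reading comes with each control period).
- vision.read_camera(name): name is "scene" or "top" or "wrist"; returns (picture, depth): 384x512x3 uint8, red, green, blue; 384x512 float32, m along the optical axis (not along the pixel's ray), 0 where there is no reading.
- vision.get_calibration(name): a dict with "fovy" (degrees; the focal length in pixels is half the picture's height over the tangent of half this angle, whatever the lens; pixels are square), "cx", "cy" (the principal point, pixels), "R" (3x3) and "t" (3): a world point X has camera coordinates R X + t; the wrist camera has in their place "T_tool_cam" (4x4, takes a point from camera to tool coordinates, whose origin is the TCP and whose axes are the flange's). Camera axes: x right, y down, z forward; pixel columns grow to the right and rows downward; lengths in m; the calibration is good to about 2 mm. A picture is of the moment at which its call begins: read the wrist's pose just before it. get_calibration takes no time and is no camera call.
- workorder.sign_off(): hands the job in; it is judged then, once.
Trained networks look in the newest picture that a camera, given by its name, has taken for a name from the list of things; names that differ only in an ending like _2 or _b are one class to them, and where a whole thing is asked for, a point or a joint stands for the part that bears it (a point fixed in the world has none). Each returns a list of dicts, best first, with "score" (0 to 1); they miss things now and then, are a little off and sometimes report something else, mostly with a low value. They report only what shows in the picture. A call takes as long as a camera call.
- vision.outline_of(camera, query): "region" (384x512 bool, what is visible of it).
- vision.tip_of(camera, query): "position" ([x, y, z] in m, in world coordinates, good to about 4 mm: a listed point, or the origin of a listed thing).
The state is a dict: "clock": time; "joint_pos": joint angles; "qd": joint speeds; "joint_torque": joint torques, N m; "position": TCP position; "eef_rot": TCP orientation; "ft_force": force on the tool from outside, world axes, zero at the start; "moment": the same for the moment, N m; "grip_width": opening from 0.0 (shut) to 1.0 (fully open); "grasp_force": force on a finger pad.
Only numpy, scipy, OpenCV 4.12 (cv2) and the standard library are available. Lean on these libraries where they do the work, as an engineer would, in place of code of your own. Each camera call takes 0.05 s, during which the arm holds its last target. There are 200 camera calls.

## Working session

There is one attempt and no reset: what is moved stays moved. The work goes in short steps, Python scripts to look and compute and a tool call to move; the robot and the scene stay as the last step left them, time stands still between calls to the robot, and variables do not carry over. Pictures are saved under pics/ and viewed, at most 14 in all, crops included, and the job is handed in when it is done.

Besides the shell and the picture viewer there is one more tool, called after "Request:" by a JSON object that holds its "op" and its "data". jog_arm: Moves the arm, as the interface text tells. Its arguments: {"type":"object","properties":{"moves":{"type":"array"},"newtons":{"type":"number"}},"required":["moves"]}

```bash
mkdir -p pics; python3 - <<'E'
from station import readout, vision
import cv2,numpy as np
s=readout.get_state();print({k:np.round(v,3) for k,v in s.items()})
ims=[]
for n in("top","scene"):
    p,d=vision.read_camera(n);cv2.imwrite(f"pics/{n}0.png",p[:,:,::-1])
    for q in ["tray_blue","tray_green","handle_pale_center","handle_walnut_center","handle_red_center","ferrule_black_center","ferrule_brass_center","ferrule_white_center","pommel_center"]:
        print(n,q,[(round(r["score"],2),np.round(r["position"],3).tolist()) for r in vision.tip_of(n,q)[:2]])
    c=vision.get_calibration(n);print(c["fovy"],c["cx"],c["cy"],np.round(c["R"],3).tolist(),np.round(c["t"],3))
print(vision.get_calibration("wrist"))
E
```

```text
{'clock': np.float64(0.0), 'joint_pos': array([ 1.014,  0.334,  0.04 ,  1.466, -0.013,  1.343, -0.058]), 'qd': array([ 0.001, -0.   ,  0.   , -0.   ,  0.002,  0.001,  0.   ]), 'joint_torque': array([ 1.0000e-03, -6.5636e+01,  1.3360e+00, -4.0379e+01, -6.0000e-02,
        4.5000e-02,  0.0000e+00]), 'position': array([ 0.287, -0.583,  0.23 ]), 'eef_rot': array([-3.058e+00, -7.120e-01,  1.000e-03]), 'ft_force': array([ 0.981,  0.355, -0.306]), 'moment': array([ 0.011, -0.004, -0.014]), 'grasp_force': np.float64(0.0), 'grip_width': np.float64(1.006)}
top tray_blue [(0.65, [0.539, -0.291, -0.002])]
top tray_green [(0.95, [0.539, 0.288, 0.002]), (0.57, [0.641, -0.09, 0.016])]
top handle_pale_center [(0.85, [0.636, 0.005, 0.015]), (0.23, [0.64, -0.092, 0.018])]
top handle_walnut_center [(0.59, [0.639, -0.09, 0.016])]
top handle_red_center [(0.68, [0.662, 0.082, 0.014])]
top ferrule_black_center [(0.44, [0.467, -0.119, 0.018])]
top ferrule_brass_center [(0.57, [0.438, 0.041, 0.014])]
top ferrule_white_center [(0.4, [0.442, -0.028, 0.011])]
top pommel_center [(0.59, [0.469, 0.113, 0.015])]
52
[... 533 characters left out ...]
)]
scene ferrule_white_center [(0.74, [0.442, -0.026, 0.012])]
scene pommel_center [(0.54, [0.467, 0.107, 0.017])]
47.90758119087524 260.1952967399944 190.40794616073433 [[0.671, 0.741, 0.015], [0.595, -0.526, -0.608], [-0.442, 0.417, -0.794]] [-0.391 -0.291  1.213]
{'fovy': 63.3150542535826, 'cx': 254.2659016265198, 'cy': 186.21244602297566, 'T_tool_cam': array([[ 1.62181151e-04, -9.67422587e-01, -2.53166964e-01,
         6.95198914e-02],
       [ 9.99999861e-01,  2.83809774e-04, -4.43908065e-04,
        -6.77357128e-04],
       [ 5.01297948e-04, -2.53166857e-01,  9.67422499e-01,
        -1.53336810e-01],
       [ 0.00000000e+00,  0.00000000e+00,  0.00000000e+00,
         1.00000000e+00]])}
```

View pics/top0.png

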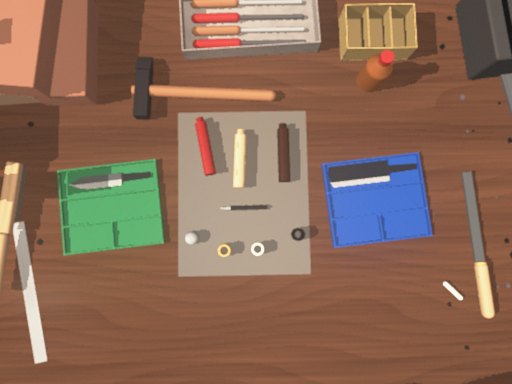

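```bash
cat > h.py <<'E'
from station import readout, vision
import numpy as np, cv2
from scipy.spatial.transform import Rotation as Ro
def world(name,mask,p_d):
    c=vision.get_calibration(name); f=192/np.tan(np.radians(c["fovy"]/2))
    v,u=np.nonzero(mask&(p_d>0)); z=p_d[v,u]
    X=np.stack([(u-c["cx"])/f*z,(v-c["cy"])/f*z,z],1)
    if name=="wrist":
        s=readout.get_state();T=c["T_tool_cam"];X=X@T[:3,:3].T+T[:3,3]
        return Ro.from_rotvec(s["eef_rot"]).apply(X)+s["position"]
    return (X-c["t"])@c["R"]
def rel(xyz,yaw,z0=None):
    "shift(cm)/turn(rad) in tool axes to TCP xyz, tool pointing down with tool x at yaw(deg)"
    s=readout.get_state();R=Ro.from_rotvec(s["eef_rot"])
    G=Ro.from_euler("z",yaw,degrees=True)*Ro.from_euler("x",np.pi)
    l=R.inv().apply(np.array(xyz)-s["position"])*100;r=(R.inv()*G).as_rotvec()
    print("lin",np.round(l,2).tolist(),"rot",np.round(r,3).tolist(),"rows",int(np.ceil(max(np.linalg.norm(l)/4.17,np.linalg.norm(r)/.125))))
E
python3 - <<'E'
from h import *
p,d=vision.read_camera("top")
for q in ["tray_blue","tray_green","handle_pale_center","handle_walnut_center","handle_red_center","ferrule_black_center","ferrule_brass_center","ferrule_white_center","pommel_center"]:
    o=vision.outline_of("top",q)
    if not o: print(q,"none");continue
    m=o[0]["region"]; X=world("top",m,d)
    zt=np.percentile(X[:,2],80)
    k=X[X[:,2]>.5*zt] if "tray" not in q else X
    (c,w,a)=cv2.minAreaRect((k[:,:2]*1000).astype(np.float32))
    print(q,round(o[0]["score"],2),m.sum(),"c",np.round(c),"w",np.round(w),"a",round(a,1),"ztop",round(zt*1000), "med",np.round(np.median(k[:,:2],0),3))
# heights of tall things
X=world("top",d>-1,d);
for nm,(x0,x1,y0,y1) in {"blue":(.4,.75,-.42,-.16),"green":(.4,.75,.16,.42)}.items():
    k=(X[:,0]>x0)&(X[:,0]<x1)&(X[:,1]>y0)&(X[:,1]<y1);print(nm,X[k,2].max(),X[k][X[k,2].argmax()])
rel([.636,.005,.12],0)
E
```

```text
tray_blue 0.94 6877 c [ 544. -288.] w [185. 216.] a 5.8 ztop 6 med [ 0.527 -0.298]
tray_green 0.56 7603 c [541. 289.] w [187. 217.] a 6.3 ztop 6 med [0.53  0.288]
handle_pale_center 0.92 654 c [638.   7.] w [ 24. 126.] a 87.1 ztop 29 med [0.635 0.007]
handle_walnut_center 0.96 660 c [649. -88.] w [126.  24.] a 0.2 ztop 28 med [ 0.646 -0.087]
handle_red_center 0.73 648 c [667.  83.] w [128.  24.] a 10.3 ztop 29 med [0.662 0.082]
ferrule_black_center 0.51 56 c [ 472. -114.] w [24. 19.] a 89.1 ztop 29 med [ 0.473 -0.117]
ferrule_brass_center 0.58 39 c [443.  43.] w [19. 22.] a 50.3 ztop 29 med [0.443 0.043]
ferrule_white_center none
pommel_center 0.51 156 c [469. 112.] w [28. 25.] a 88.9 ztop 27 med [0.469 0.111]
blue 0.014800701945748267 [ 0.63122964 -0.38279423  0.0148007 ]
green 0.03599826660433388 [0.74327594 0.21276694 0.03599827]
lin [57.27, -37.33, 11.06] rot [-0.0, 0.0, 0.458] rows 17
```

Request:
{"op": "jog_arm", "data": {"moves": [{"linear":[57,-37.5,5],"rot":[0,0,0.5],"fingers":5.5},{"linear":[57,-37.5,5],"rot":[0,0,0.5],"fingers":5.5},{"linear":[57,-37.5,5],"rot":[0,0,0.5],"fingers":5.5},{"linear":[57,-37.5,5],"rot":[0,0,0.5],"fingers":5.5},{"linear":[57,-37.5,5],"rot":[0,0,0.5],"fingers":5.5},{"linear":[57,-37.5,5],"rot":[0,0,0.5],"fingers":5.5},{"linear":[57,-37.5,5],"rot":[0,0,0.5],"fingers":5.5},{"linear":[57,-37.5,5],"rot":[0,0,0.5],"fingers":5.5}], "newtons": 25}}

```text
clock: 2.17
position: [0.4535, -0.2997, 0.2069]
eef_rot: [3.14, -0.067, 0.001]
ft_force: [0.5, -0.4, 0.0]
grip_width: 0.635
grasp_force: 0.0
```

```bash
python3 -c "
from h import *
print(readout.get_state()['joint_pos'].round(2));rel([.632,.007,.12],-3)"
```

```text
[ 0.6   0.14 -0.11  1.75  0.02  1.25 -1.13]
lin [16.53, -31.4, 8.68] rot [0.0, -0.001, 0.01] rows 9
```

Request:
{"op": "jog_arm", "data": {"moves": [{"linear":[16.5,-31.4,8.7],"rot":[0,0,0.01],"fingers":5.5},{"linear":[16.5,-31.4,8.7],"rot":[0,0,0.01],"fingers":5.5},{"linear":[16.5,-31.4,8.7],"rot":[0,0,0.01],"fingers":5.5},{"linear":[16.5,-31.4,8.7],"rot":[0,0,0.01],"fingers":5.5},{"linear":[16.5,-31.4,8.7],"rot":[0,0,0.01],"fingers":5.5},{"linear":[16.5,-31.4,8.7],"rot":[0,0,0.01],"fingers":5.5},{"linear":[16.5,-31.4,8.7],"rot":[0,0,0.01],"fingers":5.5},{"linear":[16.5,-31.4,8.7],"rot":[0,0,0.01],"fingers":5.5}]}}

```text
clock: 2.83
position: [0.6162, -0.0199, 0.127]
eef_rot: [-3.14, 0.083, -0.001]
ft_force: [1.7, -0.7, -0.1]
grip_width: 0.629
grasp_force: 0.0
```

```bash
python3 - <<'E'
from h import *
p,d=vision.read_camera("wrist");cv2.imwrite("pics/w1.png",p[:,:,::-1])
print(vision.tip_of("wrist","handle_pale_center")[:1])
o=vision.outline_of("wrist","handle_pale_center")
if o:
    X=world("wrist",o[0]["region"],d);k=X[X[:,2]>.02];print(o[0]["score"],cv2.minAreaRect((k[:,:2]*1000).astype(np.float32)),np.percentile(X[:,2],[50,95]))
rel([.632,.007,.017],-3)
E
```

```text
[{'position': [0.6332, 0.0048, 0.0158], 'score': 0.58}]
0.74 ((635.5453491210938, 9.877866744995117), (24.031890869140625, 126.33717346191406), 87.37153625488281) [0.02546275 0.02717041]
lin [1.53, -2.44, 10.91] rot [-0.002, 0.002, 0.006] rows 3
```

View pics/w1.png

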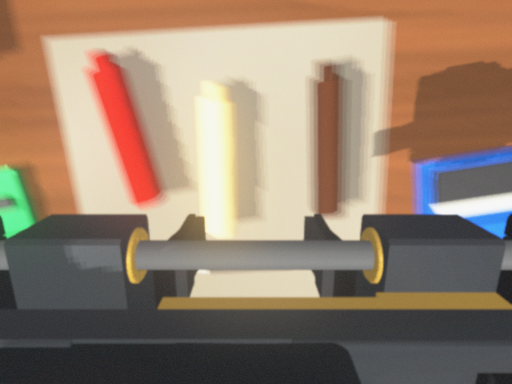

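Request:
{"op": "jog_arm", "data": {"moves": [{"linear":[1.5,-2.5,3],"rot":[0,0,0],"fingers":5.5},{"linear":[1.5,-2.5,5],"rot":[0,0,0],"fingers":5.5},{"linear":[1.5,-2.5,8],"rot":[0,0,0],"fingers":5.5},{"linear":[1.5,-2.5,9.5],"rot":[0,0,0],"fingers":5.5},{"linear":[1.5,-2.5,9.5],"rot":[0,0,0],"fingers":5.5}]}}

```text
clock: 3.4
position: [0.6289, 0.0011, 0.0285]
eef_rot: [3.14, -0.084, -0.01]
ft_force: [-0.1, -0.8, -0.9]
grip_width: 0.63
grasp_force: 0.0
```

```bash
python3 -c "
from h import *
rel([.632,.008,.017],-3)"
```

```text
lin [0.28, -0.71, 1.15] rot [0.001, 0.006, -0.001] rows 1
```

Request:
{"op": "jog_arm", "data": {"moves": [{"linear":[0.2,-0.6,0.6],"rot":[0,0,0],"fingers":5.5},{"linear":[0.2,-0.6,1.1],"rot":[0,0,0],"fingers":5.5},{"linear":[0.2,-0.6,1.1],"rot":[0,0,0],"fingers":2},{"linear":[0.2,-0.6,1.1],"rot":[0,0,0],"fingers":2},{"linear":[0.2,-0.6,1.1],"rot":[0,0,0],"fingers":2},{"linear":[0.2,-0.6,1.1],"rot":[0,0,0],"fingers":2},{"linear":[0.2,-0.6,1.1],"rot":[0,0,0],"fingers":2},{"linear":[0.2,-0.6,1.1],"rot":[0,0,0],"fingers":2}]}}

```text
clock: 4.07
position: [0.6341, 0.0082, 0.0217]
eef_rot: [3.14, -0.082, 0.001]
ft_force: [-0.0, -0.9, 1.6]
grip_width: 0.279
grasp_force: 0.6
```

```bash
python3 -c "
from h import *
rel([.632,.007,.10],-3);rel([.539,-.289,.10],96)"
```

```text
lin [-0.2, 0.14, -7.83] rot [0.0, -0.001, -0.0] rows 2
lin [-7.94, 30.18, -7.83] rot [0.001, -0.0, -1.728] rows 14
```

Request:
{"op": "jog_arm", "data": {"moves": [{"linear":[0,0,0],"rot":[0,0,0],"fingers":4},{"linear":[0,0,0.2],"rot":[0,0,0],"fingers":4},{"linear":[0,0,0.4],"rot":[0,0,0],"fingers":4},{"linear":[0,0,0.4],"rot":[0,0,0],"fingers":2},{"linear":[0,0,0.4],"rot":[0,0,0],"fingers":2},{"linear":[0,0,0.4],"rot":[0,0,0],"fingers":2},{"linear":[0,0,0.4],"rot":[0,0,0],"fingers":2},{"linear":[0,0,0.4],"rot":[0,0,0],"fingers":2}]}}

```text
clock: 4.73
position: [0.6339, 0.0085, 0.0172]
eef_rot: [-3.141, 0.082, 0.0]
ft_force: [0.1, -0.2, -0.1]
grip_width: 0.269
grasp_force: 25.0
```

Request:
{"op": "jog_arm", "data": {"moves": [{"linear":[0,0,0],"rot":[0,0,0],"fingers":2}]}}

```text
clock: 4.82
position: [0.6339, 0.0085, 0.0172]
eef_rot: [-3.14, 0.082, 0.0]
ft_force: [-0.3, -0.8, -0.7]
grip_width: 0.275
grasp_force: 25.0
```

Request:
{"op": "jog_arm", "data": {"moves": [{"linear":[0,0,-4],"rot":[0,0,0],"fingers":2},{"linear":[0,0,-8.3],"rot":[0,0,0],"fingers":2},{"linear":[-8,30.2,-8.3],"rot":[0,0,-1.73],"fingers":2},{"linear":[-8,30.2,-8.3],"rot":[0,0,-1.73],"fingers":2},{"linear":[-8,30.2,-8.3],"rot":[0,0,-1.73],"fingers":2},{"linear":[-8,30.2,-8.3],"rot":[0,0,-1.73],"fingers":2},{"linear":[-8,30.2,-8.3],"rot":[0,0,-1.73],"fingers":2},{"linear":[-8,30.2,-8.3],"rot":[0,0,-1.73],"fingers":2}]}}

```text
clock: 5.48
position: [0.5599, -0.2212, 0.1002]
eef_rot: [2.966, 1.036, 0.0]
ft_force: [0.6, 0.1, -1.4]
grip_width: 0.273
grasp_force: 25.0
```

```bash
python3 -c "
from h import *
rel([.539,-.289,.10],96)"
```

```text
lin [-5.86, 4.0, 0.02] rot [0.0, 0.0, -1.003] rows 9
```

Request:
{"op": "jog_arm", "data": {"moves": [{"linear":[-5.0,3.5,0],"rot":[0,0,-0.95],"fingers":2},{"linear":[-5.0,3.5,0],"rot":[0,0,-0.95],"fingers":2},{"linear":[-5.0,3.5,0],"rot":[0,0,-0.95],"fingers":2},{"linear":[-5.0,3.5,0],"rot":[0,0,-0.95],"fingers":2},{"linear":[-5.0,3.5,0],"rot":[0,0,-0.95],"fingers":2},{"linear":[-5.0,3.5,0],"rot":[0,0,-0.95],"fingers":2},{"linear":[-5.0,3.5,0],"rot":[0,0,-0.95],"fingers":2},{"linear":[-5.0,3.5,0],"rot":[0,0,-0.95],"fingers":2}]}}

```text
clock: 6.15
position: [0.543, -0.278, 0.0999]
eef_rot: [-2.163, -2.278, 0.0]
ft_force: [-0.2, 1.1, -0.1]
grip_width: 0.271
grasp_force: 25.0
```

```bash
python3 -c "
from h import *
rel([.539,-.289,.021],96)"
```

```text
lin [-1.08, -0.45, 7.89] rot [-0.0, -0.0, -0.053] rows 2
```

Request:
{"op": "jog_arm", "data": {"moves": [{"linear":[-0.9,-0.4,2],"rot":[0,0,-0.04],"fingers":2},{"linear":[-0.9,-0.4,4],"rot":[0,0,-0.04],"fingers":2},{"linear":[-0.9,-0.4,6],"rot":[0,0,-0.04],"fingers":2},{"linear":[-0.9,-0.4,7],"rot":[0,0,-0.04],"fingers":2},{"linear":[-0.9,-0.4,7.5],"rot":[0,0,-0.04],"fingers":2},{"linear":[-0.9,-0.4,7.8],"rot":[0,0,-0.04],"fingers":2},{"linear":[-0.9,-0.4,7.8],"rot":[0,0,-0.04],"fingers":2},{"linear":[-0.9,-0.4,7.8],"rot":[0,0,-0.04],"fingers":2}]}}

```text
clock: 6.82
position: [0.5402, -0.2873, 0.0229]
eef_rot: [2.124, 2.313, 0.001]
ft_force: [-0.2, -0.5, 0.2]
grip_width: 0.273
grasp_force: 25.0
```

```bash
python3 -c "
from h import *
rel([.539,-.289,.021],96)
p,d=vision.read_camera('scene');cv2.imwrite('pics/s1.png',p[:,:,::-1])"
```

```text
lin [-0.16, -0.13, 0.19] rot [0.001, 0.001, -0.019] rows 1
```

View pics/s1.png

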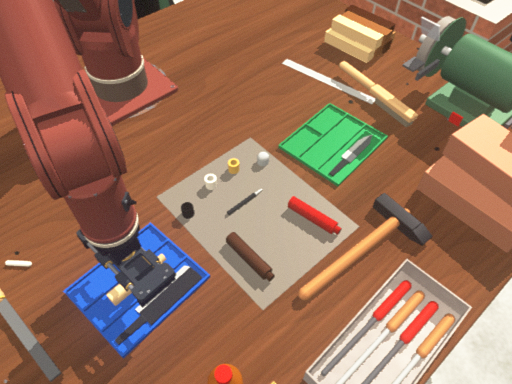

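Request:
{"op": "jog_arm", "data": {"moves": [{"linear":[0,0,0.15],"rot":[0,0,0],"fingers":2},{"linear":[0,0,0.15],"rot":[0,0,0],"fingers":2},{"linear":[0,0,0.15],"rot":[0,0,0],"fingers":5.5},{"linear":[0,0,0.15],"rot":[0,0,0],"fingers":5.5},{"linear":[0,0,0.15],"rot":[0,0,0],"fingers":5.5},{"linear":[0,0,-3],"rot":[0,0,0],"fingers":5.5},{"linear":[0,0,-7],"rot":[0,0,0],"fingers":5.5},{"linear":[0,0,-8],"rot":[0,0,0],"fingers":5.5}]}}

```text
clock: 7.53
position: [0.5421, -0.2879, 0.1076]
eef_rot: [2.12, 2.31, 0.003]
ft_force: [2.4, -0.6, 1.3]
grip_width: 0.601
grasp_force: 0.0
```

```bash
python3 -c "
from h import *
rel([.642,-.088,.09],0)"
```

```text
lin [19.07, 11.65, 1.76] rot [0.007, -0.002, 1.656] rows 14
```

Request:
{"op": "jog_arm", "data": {"moves": [{"linear":[19,11.7,1],"rot":[0,0,1.66],"fingers":5.5},{"linear":[19,11.7,1],"rot":[0,0,1.66],"fingers":5.5},{"linear":[19,11.7,1],"rot":[0,0,1.66],"fingers":5.5},{"linear":[19,11.7,1],"rot":[0,0,1.66],"fingers":5.5},{"linear":[19,11.7,1],"rot":[0,0,1.66],"fingers":5.5},{"linear":[19,11.7,1],"rot":[0,0,1.66],"fingers":5.5},{"linear":[19,11.7,1],"rot":[0,0,1.66],"fingers":5.5},{"linear":[19,11.7,1],"rot":[0,0,1.66],"fingers":5.5}]}}

```text
clock: 8.2
position: [0.6407, -0.0847, 0.0919]
eef_rot: [-2.963, -1.043, -0.001]
ft_force: [-0.5, -0.2, -0.3]
grip_width: 0.63
grasp_force: 0.0
```

```bash
python3 -c "
from h import *
rel([.642,-.088,.09],0)
p,d=vision.read_camera('top');
o=vision.outline_of('top','handle_pale_center')
X=world('top',o[0]['region'],d);k=X[X[:,2]>.02];print(o[0]['score'],cv2.minAreaRect((k[:,:2]*1000).astype(np.float32)),k[:,2].max())
c,s=np.cos(.105),np.sin(.105);v=np.median(k,0)-[.542,-.289,0];print(c*v[0]+s*v[1],-s*v[0]+c*v[1])
"
```

```text
lin [-0.1, 0.34, 0.19] rot [-0.001, -0.001, 0.677] rows 6Traceback (most recent call last):
  File "<string>", line 6, in <module>
    X=world('top',o[0]['region'],d);k=X[X[:,2]>.02];print(o[0]['score'],cv2.minAreaRect((k[:,:2]*1000).astype(np.float32)),k[:,2].max())
                  ~^^^
IndexError: list index out of range
```

Request:
{"op": "jog_arm", "data": {"moves": [{"linear":[0,0.2,0],"rot":[0,0,0.65],"fingers":5.5},{"linear":[0,0.2,0],"rot":[0,0,0.65],"fingers":5.5},{"linear":[0,0.2,0],"rot":[0,0,0.65],"fingers":5.5},{"linear":[0,0.2,0],"rot":[0,0,0.65],"fingers":5.5},{"linear":[0,0.2,0],"rot":[0,0,0.65],"fingers":5.5},{"linear":[0,0.2,0],"rot":[0,0,0.65],"fingers":5.5},{"linear":[0,0.2,0],"rot":[0,0,0.65],"fingers":5.5}]}}

```text
clock: 8.88
position: [0.6412, -0.0898, 0.0921]
eef_rot: [3.141, 0.052, 0.0]
ft_force: [0.3, -0.1, 0.6]
grip_width: 0.636
grasp_force: 0.0
```

```bash
python3 -c "
from h import *
rel([.642,-.088,.017],0)
p,d=vision.read_camera('top');cv2.imwrite('pics/t2.png',p[:,:,::-1])
"
```

```text
lin [0.09, -0.18, 7.51] rot [0.0, -0.0, 0.033] rows 2
```

View pics/t2.png

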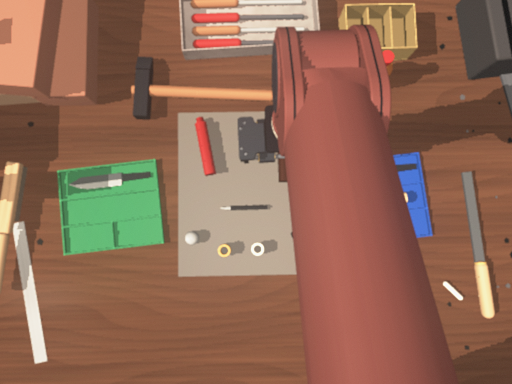

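Request:
{"op": "jog_arm", "data": {"moves": [{"linear":[0,-0.1,3],"rot":[0,0,0],"fingers":5.5},{"linear":[0,-0.1,6],"rot":[0,0,0],"fingers":5.5},{"linear":[0,-0.1,7.2],"rot":[0,0,0],"fingers":5.5},{"linear":[0,-0.1,7.5],"rot":[0,0,0],"fingers":5.5},{"linear":[0,-0.1,7.5],"rot":[0,0,0],"fingers":5.5},{"linear":[0,-0.1,7.5],"rot":[0,0,0],"fingers":2},{"linear":[0,-0.1,7.5],"rot":[0,0,0],"fingers":2},{"linear":[0,-0.1,7.5],"rot":[0,0,0],"fingers":2}]}}

```text
clock: 9.6
position: [0.6422, -0.0885, 0.0186]
eef_rot: [3.141, 0.046, 0.004]
ft_force: [-0.7, 1.0, 0.7]
grip_width: 0.482
grasp_force: 0.0
```

Request:
{"op": "jog_arm", "data": {"moves": [{"linear":[0,0,0],"rot":[0,0,0],"fingers":2},{"linear":[0,0,0],"rot":[0,0,0],"fingers":2},{"linear":[0,0,0],"rot":[0,0,0],"fingers":2},{"linear":[0,0,0],"rot":[0,0,0],"fingers":2}]}}

```text
clock: 9.93
position: [0.6414, -0.0886, 0.0174]
eef_rot: [3.141, 0.045, 0.001]
ft_force: [-0.4, 0.1, 3.0]
grip_width: 0.275
grasp_force: 24.9
```

```bash
python3 -c "
from h import *
rel([.535,.289,.10],96)
"
```

```text
lin [-9.55, -38.05, -8.27] rot [0.001, -0.0, -1.647] rows 14
```

Request:
{"op": "jog_arm", "data": {"moves": [{"linear":[0,0,-4],"rot":[0,0,0],"fingers":2},{"linear":[0,0,-8.2],"rot":[0,0,0],"fingers":2},{"linear":[-9.5,-38,-8.2],"rot":[0,0,-1.65],"fingers":2},{"linear":[-9.5,-38,-8.2],"rot":[0,0,-1.65],"fingers":2},{"linear":[-9.5,-38,-8.2],"rot":[0,0,-1.65],"fingers":2},{"linear":[-9.5,-38,-8.2],"rot":[0,0,-1.65],"fingers":2},{"linear":[-9.5,-38,-8.2],"rot":[0,0,-1.65],"fingers":2},{"linear":[-9.5,-38,-8.2],"rot":[0,0,-1.65],"fingers":2}]}}

```text
clock: 10.6
position: [0.5726, 0.154, 0.0989]
eef_rot: [2.903, 1.201, 0.0]
ft_force: [1.0, 0.3, -0.4]
grip_width: 0.27
grasp_force: 24.9
```

```bash
python3 -c "
from h import *
rel([.535,.289,.10],96)
"
```

```text
lin [6.88, -12.21, -0.11] rot [0.0, 0.0, -0.891] rows 8
```

Request:
{"op": "jog_arm", "data": {"moves": [{"linear":[6.8,-12.1,0],"rot":[0,0,-0.87],"fingers":2},{"linear":[6.8,-12.1,0],"rot":[0,0,-0.87],"fingers":2},{"linear":[6.8,-12.1,0],"rot":[0,0,-0.87],"fingers":2},{"linear":[6.8,-12.1,0],"rot":[0,0,-0.87],"fingers":2},{"linear":[6.8,-12.1,0],"rot":[0,0,-0.87],"fingers":2},{"linear":[6.8,-12.1,0],"rot":[0,0,-0.87],"fingers":2},{"linear":[6.8,-12.1,0],"rot":[0,0,-0.87],"fingers":2},{"linear":[6.8,-12.1,0],"rot":[0,0,-0.87],"fingers":2}]}}

```text
clock: 11.27
position: [0.5367, 0.2861, 0.0985]
eef_rot: [-2.126, -2.312, 0.001]
ft_force: [-0.1, 0.1, -0.8]
grip_width: 0.271
grasp_force: 24.9
```

```bash
python3 -c "
from h import *
rel([.535,.289,.021],96)
p,d=vision.read_camera('top')
o=vision.outline_of('top','handle_pale_center')
X=world('top',o[0]['region'],d);k=X[X[:,2]>.02];print(o[0]['score'],cv2.minAreaRect((k[:,:2]*1000).astype(np.float32)),k[:,2].max())
"
```

```text
lin [0.31, -0.14, 7.75] rot [-0.001, 0.0, -0.021] rows 2
0.82 ((540.697998046875, -282.6067810058594), (22.53006362915039, 127.82359313964844), 5.324162006378174) 0.03482328239088237
```

Request:
{"op": "jog_arm", "data": {"moves": [{"linear":[0.2,-0.1,3],"rot":[0,0,0],"fingers":2},{"linear":[0.2,-0.1,5.5],"rot":[0,0,0],"fingers":2},{"linear":[0.2,-0.1,7],"rot":[0,0,0],"fingers":2},{"linear":[0.2,-0.1,7.5],"rot":[0,0,0],"fingers":2},{"linear":[0.2,-0.1,7.7],"rot":[0,0,0],"fingers":2},{"linear":[0.2,-0.1,7.7],"rot":[0,0,0],"fingers":2},{"linear":[0.2,-0.1,7.7],"rot":[0,0,0],"fingers":2}]}}

```text
clock: 11.95
position: [0.5366, 0.2886, 0.0231]
eef_rot: [2.134, 2.305, 0.003]
ft_force: [-0.2, 0.4, -1.2]
grip_width: 0.275
grasp_force: 24.9
```

Request:
{"op": "jog_arm", "data": {"moves": [{"linear":[0,0,0],"rot":[0,0,0],"fingers":2}]}}

```text
clock: 12.03
position: [0.5366, 0.2886, 0.0232]
eef_rot: [2.133, 2.305, 0.003]
ft_force: [0.1, 0.0, -0.3]
grip_width: 0.269
grasp_force: 24.9
```

Request:
{"op": "jog_arm", "data": {"moves": [{"linear":[0,0,0.2],"rot":[0,0,0],"fingers":2},{"linear":[0,0,0.2],"rot":[0,0,0],"fingers":2},{"linear":[0,0,0.2],"rot":[0,0,0],"fingers":5.5},{"linear":[0,0,0.2],"rot":[0,0,0],"fingers":5.5},{"linear":[0,0,0.2],"rot":[0,0,0],"fingers":5.5},{"linear":[0,0,-3],"rot":[0,0,0],"fingers":5.5},{"linear":[0,0,-7],"rot":[0,0,0],"fingers":5.5},{"linear":[0,0,-9],"rot":[0,0,0],"fingers":5.5}]}}

```text
clock: 12.7
position: [0.5366, 0.2892, 0.1156]
eef_rot: [2.132, 2.306, 0.005]
ft_force: [0.3, 0.9, 0.9]
grip_width: 0.603
grasp_force: 0.0
```

```bash
python3 -c "
from h import *
rel([.469,.111,.09],6)
"
```

```text
lin [-17.24, -8.14, 2.51] rot [0.001, -0.003, 1.544] rows 13
```

Request:
{"op": "jog_arm", "data": {"moves": [{"linear":[-17.2,-8.1,2],"rot":[0,0,1.55],"fingers":5.5},{"linear":[-17.2,-8.1,2],"rot":[0,0,1.55],"fingers":5.5},{"linear":[-17.2,-8.1,2],"rot":[0,0,1.55],"fingers":5.5},{"linear":[-17.2,-8.1,2],"rot":[0,0,1.55],"fingers":5.5},{"linear":[-17.2,-8.1,2],"rot":[0,0,1.55],"fingers":5.5},{"linear":[-17.2,-8.1,2],"rot":[0,0,1.55],"fingers":5.5},{"linear":[-17.2,-8.1,2],"rot":[0,0,1.55],"fingers":5.5},{"linear":[-17.2,-8.1,2],"rot":[0,0,1.55],"fingers":5.5}]}}

```text
clock: 13.37
position: [0.4684, 0.1096, 0.0921]
eef_rot: [2.981, 0.99, 0.001]
ft_force: [-0.1, 0.6, 0.8]
grip_width: 0.633
grasp_force: 0.0
```

```bash
python3 -c "
from h import *
rel([.469,.111,.09],6)
"
```

```text
lin [0.13, -0.08, 0.21] rot [0.0, -0.0, 0.537] rows 5
```

Request:
{"op": "jog_arm", "data": {"moves": [{"linear":[0.1,-0.1,0],"rot":[0,0,0.53],"fingers":5.5},{"linear":[0.1,-0.1,0],"rot":[0,0,0.53],"fingers":5.5},{"linear":[0.1,-0.1,0],"rot":[0,0,0.53],"fingers":5.5},{"linear":[0.1,-0.1,0],"rot":[0,0,0.53],"fingers":5.5},{"linear":[0.1,-0.1,0],"rot":[0,0,0.53],"fingers":5.5},{"linear":[0.1,-0.1,3],"rot":[0,0,0.53],"fingers":5.5},{"linear":[0.1,-0.1,4],"rot":[0,0,0.53],"fingers":5.5},{"linear":[0.1,-0.1,4],"rot":[0,0,0.53],"fingers":5.5}]}}

```text
clock: 14.03
position: [0.4665, 0.1112, 0.0495]
eef_rot: [3.136, 0.187, -0.008]
ft_force: [-0.7, -1.1, -0.1]
grip_width: 0.632
grasp_force: 0.0
```

```bash
python3 - <<'E'
from h import *
rel([.469,.111,.012],6)
for n in("top","scene"):
    p,d=vision.read_camera(n);cv2.imwrite(f"pics/{n}3.png",p[:,:,::-1])
    for q in("pommel_center","handle_walnut_center","ferrule_black_center"):print(n,q,[(round(r["score"],2),np.round(r["position"],3).tolist()) for r in vision.tip_of(n,q)[:1]])
a=cv2.imread("pics/top3.png")[100:270,50:320];cv2.imwrite("pics/c3.png",cv2.resize(a,None,fx=2.5,fy=2.5))
E
```

```text
lin [0.27, 0.05, 3.75] rot [0.0, 0.005, 0.015] rows 1
top pommel_center [(0.17, [0.54, -0.291, -0.001])]
top handle_walnut_center [(0.57, [0.534, 0.288, 0.016])]
top ferrule_black_center [(0.42, [0.468, -0.118, 0.015])]
scene pommel_center [(0.58, [0.467, 0.108, 0.013])]
scene handle_walnut_center [(0.58, [0.538, 0.286, 0.013])]
scene ferrule_black_center [(0.74, [0.472, -0.113, 0.012])]
```

View pics/c3.png

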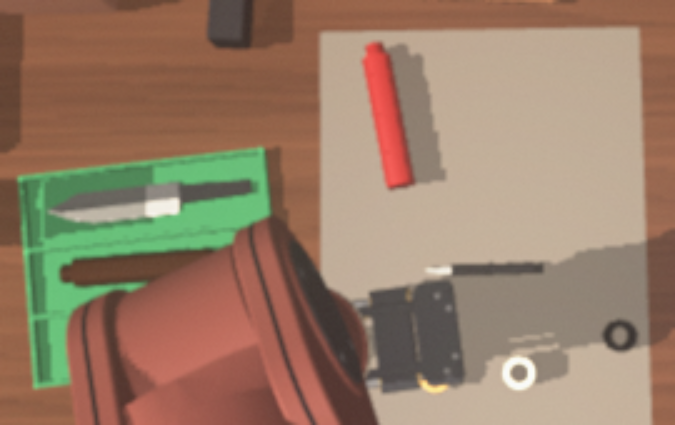

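Request:
{"op": "jog_arm", "data": {"moves": [{"linear":[0.2,0,1.5],"rot":[0,0,0],"fingers":5.5},{"linear":[0.2,0,3],"rot":[0,0,0],"fingers":5.5},{"linear":[0.2,0,3.5],"rot":[0,0,0],"fingers":5.5},{"linear":[0.2,0,3.5],"rot":[0,0,0],"fingers":5.5},{"linear":[0.2,0,3.5],"rot":[0,0,0],"fingers":2},{"linear":[0.2,0,3.5],"rot":[0,0,0],"fingers":2},{"linear":[0.2,0,3.5],"rot":[0,0,0],"fingers":2},{"linear":[0.2,0,3.5],"rot":[0,0,0],"fingers":2}]}}

```text
clock: 15.1
position: [0.4711, 0.112, 0.0175]
eef_rot: [-3.136, -0.186, -0.002]
ft_force: [0.7, -0.0, 0.4]
grip_width: 0.415
grasp_force: 0.0
```

Request:
{"op": "jog_arm", "data": {"moves": [{"linear":[0,0,0],"rot":[0,0,0],"fingers":2},{"linear":[0,0,0],"rot":[0,0,0],"fingers":2},{"linear":[0,0,0],"rot":[0,0,0],"fingers":2}]}}

```text
clock: 15.35
position: [0.4709, 0.1119, 0.0172]
eef_rot: [3.136, 0.186, 0.001]
ft_force: [-0.9, -0.2, 6.2]
grip_width: 0.324
grasp_force: 25.0
```

```bash
python3 - <<'E'
from h import *
def tr(c,x,y,yaw=6):
    a=np.radians(yaw);return [c[0]+x*np.cos(a)-y*np.sin(a),c[1]+x*np.sin(a)+y*np.cos(a)]
G=(.539,.289);B=(.542,-.289)
for c,n in((G,"g"),(B,"b")):
    for y in(.0525,-.0525):print(n,y,np.round(tr(c,-.061,y),3))
rel(tr(G,-.061,.0525)+[.09],6)
rel(tr(G,-.061,-.0525)+[.09],6)
E
```

```text
g 0.0525 [0.473 0.335]
g -0.0525 [0.484 0.23 ]
b 0.0525 [ 0.476 -0.243]
b -0.0525 [ 0.487 -0.348]
lin [2.84, -22.11, -7.28] rot [0.0, -0.001, 0.014] rows 6
lin [2.69, -11.61, -7.28] rot [0.0, -0.001, 0.014] rows 4
```

Request:
{"op": "jog_arm", "data": {"moves": [{"linear":[0,0,-3],"rot":[0,0,0],"fingers":2},{"linear":[0,0,-6.5],"rot":[0,0,0],"fingers":2},{"linear":[0.3,-22,-6.5],"rot":[0,0,0],"fingers":2},{"linear":[2.8,-22,-6.5],"rot":[0,0,0],"fingers":2},{"linear":[2.8,-22,-6.5],"rot":[0,0,0],"fingers":2},{"linear":[2.8,-22,-6.5],"rot":[0,0,0],"fingers":2},{"linear":[2.8,-22,-6.5],"rot":[0,0,0],"fingers":2},{"linear":[2.8,-22,-6.5],"rot":[0,0,0],"fingers":2}]}}

```text
clock: 16.02
position: [0.4705, 0.3406, 0.0821]
eef_rot: [-3.131, -0.195, 0.0]
ft_force: [-0.2, -0.7, -0.6]
grip_width: 0.319
grasp_force: 25.0
```

```bash
python3 -c "
from h import *
rel([.473,.335,.021],6)
"
```

```text
lin [0.17, 0.61, 6.11] rot [-0.004, -0.0, 0.02] rows 2
```

Request:
{"op": "jog_arm", "data": {"moves": [{"linear":[0.2,0.2,2],"rot":[0,0,0],"fingers":2},{"linear":[0.2,0.2,4],"rot":[0,0,0],"fingers":2},{"linear":[0.2,0.2,5],"rot":[0,0,0],"fingers":2},{"linear":[0.2,0.2,5.5],"rot":[0,0,0],"fingers":2},{"linear":[0.2,0.2,5.8],"rot":[0,0,0],"fingers":2},{"linear":[0.2,0.2,5.8],"rot":[0,0,0],"fingers":2},{"linear":[0.2,0.2,5.8],"rot":[0,0,0],"fingers":2}]}}

```text
clock: 16.6
position: [0.4751, 0.3321, 0.0247]
eef_rot: [-3.135, -0.186, -0.001]
ft_force: [1.0, -0.5, -1.3]
grip_width: 0.32
grasp_force: 25.0
```

Request:
{"op": "jog_arm", "data": {"moves": [{"linear":[0,0,0],"rot":[0,0,0],"fingers":2}]}}

```text
clock: 16.68
position: [0.4752, 0.3322, 0.0248]
eef_rot: [-3.135, -0.186, -0.002]
ft_force: [1.1, 0.2, -0.7]
grip_width: 0.32
grasp_force: 25.0
```

Request:
{"op": "jog_arm", "data": {"moves": [{"linear":[0,0,0.2],"rot":[0,0,0],"fingers":2},{"linear":[0,0,0.4],"rot":[0,0,0],"fingers":2},{"linear":[0,0,0.4],"rot":[0,0,0],"fingers":2},{"linear":[0,0,0.4],"rot":[0,0,0],"fingers":5},{"linear":[0,0,0.4],"rot":[0,0,0],"fingers":5},{"linear":[0,0,0.4],"rot":[0,0,0],"fingers":5},{"linear":[0,0,-3],"rot":[0,0,0],"fingers":5},{"linear":[0,0,-7],"rot":[0,0,0],"fingers":5.5}]}}

```text
clock: 17.35
position: [0.4725, 0.3304, 0.0918]
eef_rot: [3.133, 0.187, -0.009]
ft_force: [1.0, 0.5, 0.9]
grip_width: 0.575
grasp_force: 0.0
```

```bash
python3 -c "
from h import *
rel([.443,.042,.09],6)
"
```

```text
lin [-6.36, 28.29, 0.28] rot [0.002, 0.006, 0.014] rows 7
```

Request:
{"op": "jog_arm", "data": {"moves": [{"linear":[-6.3,28.3,0],"rot":[0,0,0],"fingers":5.5},{"linear":[-6.3,28.3,0],"rot":[0,0,0],"fingers":5.5},{"linear":[-6.3,28.3,0],"rot":[0,0,0],"fingers":5.5},{"linear":[-6.3,28.3,0],"rot":[0,0,0],"fingers":5.5},{"linear":[-6.3,28.3,0],"rot":[0,0,0],"fingers":5.5},{"linear":[-6.3,28.3,0],"rot":[0,0,0],"fingers":5.5},{"linear":[-6.3,28.3,0],"rot":[0,0,0],"fingers":5.5},{"linear":[-6.3,28.3,0],"rot":[0,0,0],"fingers":5.5}]}}

```text
clock: 18.02
position: [0.4444, 0.0356, 0.0935]
eef_rot: [3.134, 0.173, -0.002]
ft_force: [1.6, -0.4, -1.1]
grip_width: 0.629
grasp_force: 0.0
```

```bash
python3 - <<'E'
from h import *
rel([.443,.042,.013],6)
for n in("top","scene"):
    p,d=vision.read_camera(n);cv2.imwrite(f"pics/{n}4.png",p[:,:,::-1])
    for q in("pommel_center","ferrule_brass_center","handle_walnut_center"):print(n,q,[(round(r["score"],2),np.round(r["position"],3).tolist()) for r in vision.tip_of(n,q)[:1]])
E
```

```text
lin [-0.06, -0.68, 8.05] rot [0.003, 0.001, 0.005] rows 2
top pommel_center [(0.7, [0.471, 0.33, 0.014])]
top ferrule_brass_center [(0.55, [0.534, 0.29, 0.019])]
top handle_walnut_center [(0.81, [0.533, 0.289, 0.021])]
scene pommel_center [(0.51, [0.468, 0.328, 0.02])]
scene ferrule_brass_center [(0.62, [0.442, 0.04, 0.01])]
scene handle_walnut_center [(0.91, [0.535, 0.283, 0.012])]
```

View pics/scene4.png

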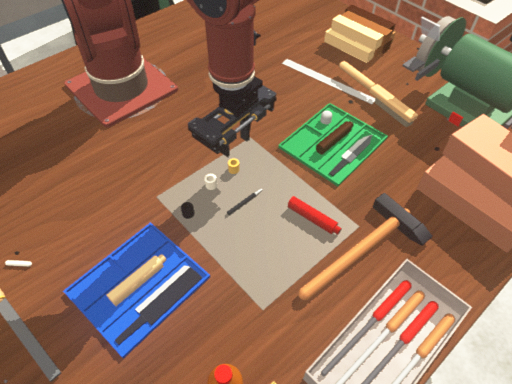

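Request:
{"op": "jog_arm", "data": {"moves": [{"linear":[0,-0.3,2],"rot":[0,0,0],"fingers":5.5},{"linear":[0,-0.3,4],"rot":[0,0,0],"fingers":5.5},{"linear":[0,-0.3,6],"rot":[0,0,0],"fingers":5.5},{"linear":[0,-0.3,7.4],"rot":[0,0,0],"fingers":5.5},{"linear":[0,-0.3,7.7],"rot":[0,0,0],"fingers":5.5},{"linear":[0,-0.3,7.7],"rot":[0,0,0],"fingers":5.5},{"linear":[0,-0.3,7.7],"rot":[0,0,0],"fingers":5.5}]}}

```text
clock: 19.0
position: [0.4456, 0.047, 0.0174]
eef_rot: [-3.136, -0.188, -0.001]
ft_force: [-0.4, -0.6, -0.0]
grip_width: 0.632
grasp_force: 0.0
```

```bash
python3 -c "
from h import *
rel([.443,.042,.015],6)
"
```

```text
lin [-0.32, 0.47, 0.24] rot [-0.0, -0.0, 0.015] rows 1
```

Request:
{"op": "jog_arm", "data": {"moves": [{"linear":[-0.3,0.4,0.2],"rot":[0,0,0],"fingers":5.5},{"linear":[-0.3,0.4,0.2],"rot":[0,0,0],"fingers":5.5},{"linear":[-0.3,0.4,0.2],"rot":[0,0,0],"fingers":2},{"linear":[-0.3,0.4,0.2],"rot":[0,0,0],"fingers":2},{"linear":[-0.3,0.4,0.2],"rot":[0,0,0],"fingers":2},{"linear":[-0.3,0.4,0.2],"rot":[0,0,0],"fingers":2},{"linear":[-0.3,0.4,0.2],"rot":[0,0,0],"fingers":2},{"linear":[-0.3,0.4,0.2],"rot":[0,0,0],"fingers":2}]}}

```text
clock: 19.67
position: [0.4428, 0.0422, 0.0149]
eef_rot: [3.136, 0.187, 0.0]
ft_force: [0.6, 0.0, 1.8]
grip_width: 0.305
grasp_force: 25.0
```

Request:
{"op": "jog_arm", "data": {"moves": [{"linear":[0,0,0],"rot":[0,0,0],"fingers":2},{"linear":[0,0,0],"rot":[0,0,0],"fingers":2}]}}

```text
clock: 19.83
position: [0.4428, 0.0422, 0.0149]
eef_rot: [-3.136, -0.187, -0.0]
ft_force: [-1.3, -0.2, 2.2]
grip_width: 0.302
grasp_force: 25.0
```

```bash
python3 -c "
from h import *
rel([.484,.23,.09],6)
"
```

```text
lin [6.32, -18.16, -7.51] rot [-0.0, -0.0, 0.014] rows 5
```

Request:
{"op": "jog_arm", "data": {"moves": [{"linear":[0,0,-3],"rot":[0,0,0],"fingers":2},{"linear":[0,0,-6.5],"rot":[0,0,0],"fingers":2},{"linear":[6.3,-18,-6.5],"rot":[0,0,0],"fingers":2},{"linear":[6.3,-18,-6.5],"rot":[0,0,0],"fingers":2},{"linear":[6.3,-18,-6.5],"rot":[0,0,0],"fingers":2},{"linear":[6.3,-18,-6.5],"rot":[0,0,0],"fingers":2},{"linear":[6.3,-18,-6.5],"rot":[0,0,0],"fingers":2},{"linear":[6.3,-18,-6.5],"rot":[0,0,0],"fingers":2}]}}

```text
clock: 20.5
position: [0.4836, 0.235, 0.08]
eef_rot: [-3.131, -0.196, -0.001]
ft_force: [-0.9, 0.3, -1.1]
grip_width: 0.303
grasp_force: 25.0
```

```bash
python3 -c "
from h import *
rel([.484,.23,.0185],6)
"
```

```text
lin [-0.02, 0.52, 6.15] rot [-0.004, -0.001, 0.02] rows 2
```

Request:
{"op": "jog_arm", "data": {"moves": [{"linear":[0,0.3,2],"rot":[0,0,0],"fingers":2},{"linear":[0,0.3,4],"rot":[0,0,0],"fingers":2},{"linear":[0,0.3,5],"rot":[0,0,0],"fingers":2},{"linear":[0,0.3,5.6],"rot":[0,0,0],"fingers":2},{"linear":[0,0.3,5.9],"rot":[0,0,0],"fingers":2},{"linear":[0,0.3,5.9],"rot":[0,0,0],"fingers":2},{"linear":[0,0.3,5.9],"rot":[0,0,0],"fingers":2},{"linear":[0,0.3,5.9],"rot":[0,0,0],"fingers":2}]}}

```text
clock: 21.17
position: [0.4849, 0.2256, 0.0218]
eef_rot: [-3.136, -0.186, -0.002]
ft_force: [-0.3, -0.5, -0.6]
grip_width: 0.304
grasp_force: 25.0
```

Request:
{"op": "jog_arm", "data": {"moves": [{"linear":[0,-0.3,0.2],"rot":[0,0,0],"fingers":2},{"linear":[0,-0.3,0.35],"rot":[0,0,0],"fingers":2},{"linear":[0,-0.3,0.35],"rot":[0,0,0],"fingers":2},{"linear":[0,-0.3,0.35],"rot":[0,0,0],"fingers":5},{"linear":[0,-0.3,0.35],"rot":[0,0,0],"fingers":5},{"linear":[0,-0.3,0.35],"rot":[0,0,0],"fingers":5},{"linear":[0,-0.3,-3],"rot":[0,0,0],"fingers":5},{"linear":[0,-0.3,-7],"rot":[0,0,0],"fingers":5.5}]}}

```text
clock: 21.83
position: [0.4816, 0.2271, 0.0889]
eef_rot: [3.134, 0.187, -0.01]
ft_force: [1.5, -0.9, 0.2]
grip_width: 0.578
grasp_force: 0.0
```

```bash
python3 -c "
from h import *
rel([.471,-.115,.09],6)
"
```

```text
lin [-5.12, 33.84, -0.04] rot [0.001, 0.006, 0.014] rows 9
```

Request:
{"op": "jog_arm", "data": {"moves": [{"linear":[-5.1,33.8,0],"rot":[0,0,0],"fingers":5.5},{"linear":[-5.1,33.8,0],"rot":[0,0,0],"fingers":5.5},{"linear":[-5.1,33.8,0],"rot":[0,0,0],"fingers":5.5},{"linear":[-5.1,33.8,0],"rot":[0,0,0],"fingers":5.5},{"linear":[-5.1,33.8,0],"rot":[0,0,0],"fingers":5.5},{"linear":[-5.1,33.8,0],"rot":[0,0,0],"fingers":5.5},{"linear":[-5.1,33.8,0],"rot":[0,0,0],"fingers":5.5},{"linear":[-5.1,33.8,0],"rot":[0,0,0],"fingers":5.5}]}}

```text
clock: 22.5
position: [0.4731, -0.107, 0.091]
eef_rot: [3.136, 0.186, 0.001]
ft_force: [1.4, 0.2, 0.1]
grip_width: 0.63
grasp_force: 0.0
```

Request:
{"op": "jog_arm", "data": {"moves": [{"linear":[0,0.5,1.5],"rot":[0,0,0],"fingers":5.5},{"linear":[0,0.5,3],"rot":[0,0,0],"fingers":5.5},{"linear":[0,0.5,3],"rot":[0,0,0],"fingers":5.5}]}}

```text
clock: 22.75
position: [0.4722, -0.1106, 0.0585]
eef_rot: [-3.135, -0.183, 0.006]
ft_force: [-0.9, 0.3, -0.7]
grip_width: 0.633
grasp_force: 0.0
```

```bash
python3 - <<'E'
from h import *
rel([.471,-.115,.015],6)
for n in("top","scene"):
    p,d=vision.read_camera(n)
    for q in("ferrule_black_center","ferrule_brass_center","ferrule_white_center","pommel_center"):print(n,q,[(round(r["score"],2),np.round(r["position"],3).tolist()) for r in vision.tip_of(n,q)[:1]])
E
```

```text
lin [-0.16, 0.43, 4.35] rot [-0.001, 0.004, 0.012] rows 2
top ferrule_black_center []
top ferrule_brass_center [(0.46, [0.479, 0.228, 0.016])]
top ferrule_white_center []
top pommel_center [(0.55, [0.472, 0.332, 0.013])]
scene ferrule_black_center [(0.56, [0.474, -0.112, 0.013])]
scene ferrule_brass_center [(0.5, [0.484, 0.23, 0.014])]
scene ferrule_white_center [(0.73, [0.443, -0.025, 0.011])]
scene pommel_center [(0.7, [0.47, 0.329, 0.017])]
```

Request:
{"op": "jog_arm", "data": {"moves": [{"linear":[-0.1,0.3,1.5],"rot":[0,0,0],"fingers":5.5},{"linear":[-0.1,0.3,3],"rot":[0,0,0],"fingers":5.5},{"linear":[-0.1,0.3,3.9],"rot":[0,0,0],"fingers":5.5},{"linear":[-0.1,0.3,4.1],"rot":[0,0,0],"fingers":5.5},{"linear":[-0.1,0.3,4.1],"rot":[0,0,0],"fingers":5.5},{"linear":[-0.1,0.3,4.1],"rot":[0,0,0],"fingers":2},{"linear":[-0.1,0.3,4.1],"rot":[0,0,0],"fingers":2},{"linear":[-0.1,0.3,4.1],"rot":[0,0,0],"fingers":2}]}}

```text
clock: 23.92
position: [0.4741, -0.1129, 0.0205]
eef_rot: [3.136, 0.187, 0.002]
ft_force: [0.5, -0.3, -0.3]
grip_width: 0.484
grasp_force: 0.0
```

Request:
{"op": "jog_arm", "data": {"moves": [{"linear":[0,0,0],"rot":[0,0,0],"fingers":2},{"linear":[0,0,0],"rot":[0,0,0],"fingers":2},{"linear":[0,0,0],"rot":[0,0,0],"fingers":2},{"linear":[0,0,0],"rot":[0,0,0],"fingers":2}]}}

```text
clock: 24.25
position: [0.4738, -0.113, 0.0201]
eef_rot: [3.136, 0.186, 0.001]
ft_force: [-0.7, -0.5, 2.7]
grip_width: 0.3
grasp_force: 25.0
```

```bash
python3 -c "
from h import *
rel([.476,-.243,.09],6)
"
```

```text
lin [-1.31, 12.94, -6.99] rot [0.0, -0.0, 0.014] rows 4
```

Request:
{"op": "jog_arm", "data": {"moves": [{"linear":[0,0,-3],"rot":[0,0,0],"fingers":2},{"linear":[0,0,-6],"rot":[0,0,0],"fingers":2},{"linear":[0.3,12.9,-6],"rot":[0,0,0],"fingers":2},{"linear":[0.3,12.9,-6],"rot":[0,0,0],"fingers":2},{"linear":[0.3,12.9,-6],"rot":[0,0,0],"fingers":2},{"linear":[0.3,12.9,-6],"rot":[0,0,0],"fingers":2},{"linear":[0.3,12.9,-6],"rot":[0,0,0],"fingers":2},{"linear":[0.3,12.9,-6],"rot":[0,0,0],"fingers":2}]}}

```text
clock: 24.92
position: [0.4916, -0.2405, 0.0794]
eef_rot: [-3.135, -0.185, 0.001]
ft_force: [-0.2, 0.5, -0.1]
grip_width: 0.3
grasp_force: 25.0
```

```bash
python3 -c "
from h import *
rel([.476,-.243,.0235],6)
"
```

```text
lin [-1.57, 0.07, 5.59] rot [-0.001, 0.0, 0.013] rows 2
```

Request:
{"op": "jog_arm", "data": {"moves": [{"linear":[-1.6,0.1,0],"rot":[0,0,0],"fingers":2},{"linear":[-1.6,0.1,2],"rot":[0,0,0],"fingers":2},{"linear":[-1.6,0.1,4],"rot":[0,0,0],"fingers":2},{"linear":[-1.6,0.1,5],"rot":[0,0,0],"fingers":2},{"linear":[-1.6,0.1,5.4],"rot":[0,0,0],"fingers":2},{"linear":[-1.6,0.1,5.4],"rot":[0,0,0],"fingers":2},{"linear":[-1.6,0.1,5.4],"rot":[0,0,0],"fingers":2},{"linear":[-1.6,0.1,5.4],"rot":[0,0,0],"fingers":2}]}}

```text
clock: 25.58
position: [0.4769, -0.2435, 0.0268]
eef_rot: [3.135, 0.187, 0.002]
ft_force: [0.4, 0.2, -0.3]
grip_width: 0.302
grasp_force: 25.0
```

Request:
{"op": "jog_arm", "data": {"moves": [{"linear":[0,0,0.2],"rot":[0,0,0],"fingers":2},{"linear":[0,0,0.35],"rot":[0,0,0],"fingers":2},{"linear":[0,0,0.35],"rot":[0,0,0],"fingers":2},{"linear":[0,0,0.35],"rot":[0,0,0],"fingers":5},{"linear":[0,0,0.35],"rot":[0,0,0],"fingers":5},{"linear":[0,0,0.35],"rot":[0,0,0],"fingers":5},{"linear":[0,0,-3],"rot":[0,0,0],"fingers":5},{"linear":[0,0,-7],"rot":[0,0,0],"fingers":5}]}}

```text
clock: 26.25
position: [0.4737, -0.2424, 0.0938]
eef_rot: [-3.132, -0.186, 0.009]
ft_force: [1.4, -0.5, 0.5]
grip_width: 0.549
grasp_force: 0.0
```

Request:
{"op": "jog_arm", "data": {"moves": [{"linear":[0,0,-10],"rot":[0,0,0],"fingers":5},{"linear":[0,-15,-10],"rot":[0,0,0],"fingers":5},{"linear":[0,-15,-10],"rot":[0,0,0],"fingers":5},{"linear":[0,-15,-10],"rot":[0,0,0],"fingers":5},{"linear":[0,-15,-10],"rot":[0,0,0],"fingers":5},{"linear":[0,-15,-10],"rot":[0,0,0],"fingers":5},{"linear":[0,-15,-10],"rot":[0,0,0],"fingers":5},{"linear":[0,-15,-10],"rot":[0,0,0],"fingers":5}]}}

```text
clock: 26.92
position: [0.4582, -0.0952, 0.1957]
eef_rot: [3.136, 0.186, -0.0]
ft_force: [0.2, -0.7, 0.1]
grip_width: 0.571
grasp_force: 0.0
```

```bash
python3 - <<'E'
from h import *
T={"b":(.542,-.289),"g":(.539,.289)};a=np.radians(6)
for n in("top","scene"):
    p,d=vision.read_camera(n);cv2.imwrite(f"pics/{n}5.png",p[:,:,::-1])
    for q,t in(("handle_pale_center","b"),("handle_walnut_center","g"),("ferrule_black_center","b"),("ferrule_brass_center","g"),("pommel_center","g")):
        for r in vision.tip_of(n,q)[:1]:
            v=np.array(r["position"]);w=v[:2]-T[t];print(n,q,round(r["score"],2),np.round([np.cos(a)*w[0]+np.sin(a)*w[1],-np.sin(a)*w[0]+np.cos(a)*w[1],v[2]],3))
E
```

```text
top handle_pale_center 0.51 [ 0.002 -0.002  0.019]
top handle_walnut_center 0.66 [-0.003 -0.     0.017]
top ferrule_brass_center 0.57 [-0.064 -0.055  0.019]
top pommel_center 0.65 [-0.06   0.047  0.016]
scene handle_pale_center 0.83 [-0.005  0.     0.022]
scene handle_walnut_center 0.88 [-0.    -0.002  0.015]
scene ferrule_brass_center 0.57 [-0.063 -0.056  0.016]
scene pommel_center 0.58 [-0.064  0.05   0.015]
```

View pics/scene5.png

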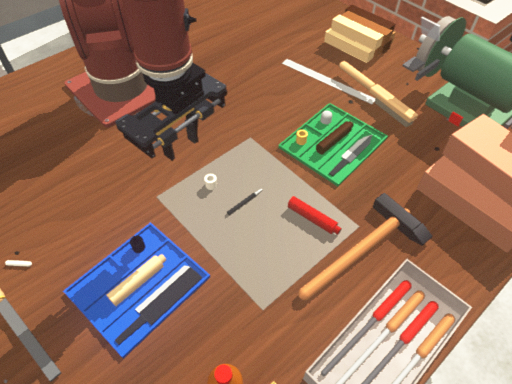

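View pics/top5.png

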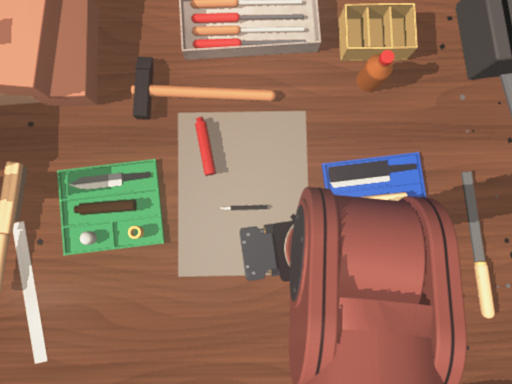

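```bash
python3 - <<'E'
from h import *
p,d=vision.read_camera("scene")
a=p[205:355,60:220,::-1];cv2.imwrite("pics/c5.png",cv2.resize(a,None,fx=3.7,fy=3.7,interpolation=cv2.INTER_CUBIC))
m=np.zeros(d.shape,bool);m[232:254,128:148]=True;m&=p.max(2)<60
X=world("scene",m,d);print(m.sum(),np.percentile(X,[2,50,98],axis=0).round(3));k=X[X[:,2]>.026];print(len(k),k.mean(0),k.min(0),k.max(0))
E
```

```text
152 [[ 0.465 -0.255  0.007]
 [ 0.481 -0.244  0.022]
 [ 0.489 -0.235  0.031]]
59 [ 0.47796359 -0.24473043  0.02859878] [ 0.46512198 -0.25517922  0.02603609] [ 0.48846092 -0.23379801  0.03167054]
```

View pics/c5.png

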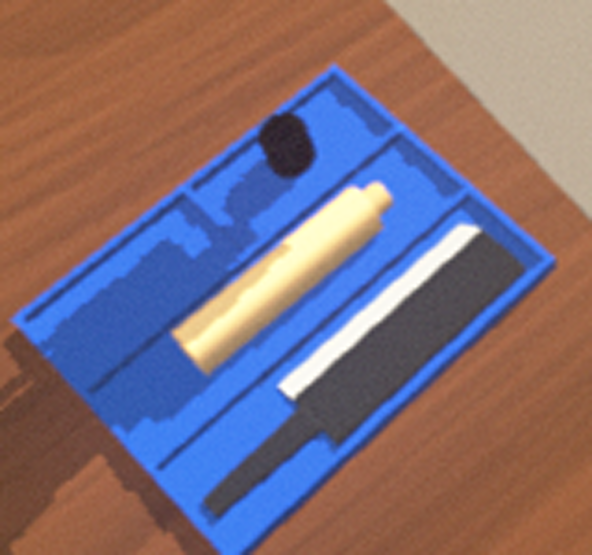

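The black ferrule stands upright in its blue compartment (crop pixel 288,145), next to the pale handle, which lies along the middle compartment. The earlier scene and top pictures show the green kit complete.

```bash
python3 -c "
from station import workorder
print(workorder.sign_off())"
```

```text
the job is handed in; nothing more can be done
None
```

Both handle kits are made up in their trays and the job is handed in at about 27 s of arm time; by the last camera check every piece was inside its limits, and no verdict came back.

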